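# Stand the fallen brush pot back against its rail

### The arm

A 6-joint arm with a two-finger parallel gripper is mounted at the origin on the work surface. World frame = base frame: x ahead of the robot, y to its left, z up, the work surface at z = 0. Lengths are in mm, angles in rad, forces in N, time in s.
With the tool pointing down it reaches from about 350 to 975 mm from the base axis. Payload 7.1 kg.
Tool frame: the origin (TCP) lies midway between the tips of the shut fingers; the grasp point (between the pads) lies 19 mm behind it; z points along the fingers, y is the line along which they close (so a half turn about z gives the same grasp; the last joint's range is limited). The gripper opens to 88 mm and grips with 3 to 60 N. Pads are 20 mm wide; open, the fingers measure 115 mm over their backs; the gripper's body (75 mm by 178 mm) begins 61 mm behind the grasp point.
Start: joints at [-0.019, 0.423, 1.63, -0, 1.089, -0.019], TCP at [624.984, 0.026, 222.675] pointing down, gripper open.
Joint ranges: [-3, 3], [-0.9, 2.11], [0.09, 2.58], [-1.31, 4.45], [0.11, 2.69], [-2.54, 2.54]. Speed limits (rad/s): [2.39, 2.39, 3.01, 3.14, 3.14, 3.14].

### API

Orientations are given as a rotation vector (axis times angle).
In Python, from workcell import get_obs, get_image, camera_params, close_job gives the robot as it stands.
- The arm moves only by the shell command python3 -m creep 'ROWS' [OPENING]. ROWS is a JSON object of lists of equal length, an entry for each row: "delta_pos": the shift along the tool's x, y, z in m, a list of three; "twist": the turn, a rotation vector about the tool's x, y, z in degrees, a list of three. A call has 1 to 20 rows; each row shifts and turns the commanded pose from where the row before left it, along the tool's axes as they then stand; what a row does not reach is not made up. A row lasts 1/12 s, in which the tool goes at most 41.7 mm and 7.16 degrees, less where a joint would pass 70% of its speed; a pose out of reach is approached as far as the arm can. A call with a gripper value outside its range is refused whole. OPENING is the opening, from 0 (shut) to 1 (fully open), set as the call begins (- or left out, the last holds). The fingers move at their own pace and stop on an object; the grip force is fixed at half the most. Time passes only in rows, so rows that do not move let the fingers close. It gives the time, the measured TCP pose, the force, the opening and the grip force at its end, in the units of the state.
- get_obs(): the state, without advancing time (a new reading comes with each control period).
- get_image(name): name is "scene" or "side" or "wrist"; returns (picture, depth): 400x640x3 uint8, red, green, blue; 400x640 float32, mm along the optical axis (not along the pixel's ray), 0 where there is no reading.
- camera_params(name): a dict with "camera_matrix" (3x3 intrinsics, pixels), "extrinsics" (4x4, takes a point from camera to world coordinates). Camera axes: x right, y down, z forward; pixel columns grow to the right and rows downward; lengths in mm; the calibration is good to about 2 mm. A picture is of the moment at which its call begins: read the wrist's pose just before it. camera_params takes no time and is no camera call; for the wrist camera it gives the pose at the moment of the call.
- close_job(): hands the job in; it is judged then, once.
The state is a dict: "t": time; "qpos": joint angles; "qvel": joint speeds; "joint_torque": joint torques, N m; "ee_pos": TCP position; "orientation": TCP orientation; "ft_force": force on the tool from outside, world axes, zero at the start; "moment": the same for the moment, N m; "width": finger opening in mm; "grasp_force": force on a finger pad.
Only numpy, scipy, OpenCV 4.12 (cv2) and the standard library are available. Lean on these libraries where they do the work, as an engineer would, in place of code of your own. Each camera call takes 0.05 s, during which the arm holds its last target. There are 200 camera calls.

### The job

The square wooden brush pot has been knocked over on the finishing bench. Tip it back up and let it down gently onto its base, without letting it drop or tumble over, then push it back to its place: standing with one side flush against the low wooden rail, between the oil tin and the wax jar. Leave everything else on the bench where it is.

Things in the scene. Friction and masses are not known exactly. Their poses are not given: they have to be found in the camera images.
- pot: empty square pot of dark wood, 92 x 92 mm outside, 125 mm tall, walls 8 mm, floor 10 mm thick, about 0.36 kg. Origin: centre of the underside of its floor; z runs from floor to open mouth, x and y square to its sides. Starts lying, x up, mouth away from the rail. It passes its balance 40 degrees before upright, then falls unless held back
- rail: low wooden rail screwed to the bench on the robot's left of the pot, running away from the robot, 360 mm long (y), 30 mm thick, 35 mm high. Origin: on the bench, at the middle of its front face (the face towards the pot); x points back into the rail, y along it, z up. The pot's place is at this front face, near its middle
- oil_tin: round steel tin, 72 mm across, 140 mm tall, standing by the rail about 137 mm to one side of its middle; origin at the centre of its underside
- wax_jar: round amber jar with a lid, 72 mm across, 90 mm tall, standing by the rail about 137 mm to the other side of its middle; origin at the centre of its underside (tin and jar may be swapped)
- brush: flat brush 220 mm long lying on the bench along its x; origin under its middle; leave alone
- tape: roll of tape lying flat, 72 mm across, 24 mm high; origin at the centre of its underside; leave alone
- sanding_block: cork sanding block 70 x 110 x 35 mm; origin at the centre of its underside; leave alone
- screwdriver: screwdriver lying on the bench along its x; leave alone
- cup: small open steel cup, 70 mm across, 70 mm tall; origin at the centre of its underside; leave alone
There are look-alikes about, which are no part of the job. What is shaped like the pot but green or purple is not meant.

How it is judged (in metres and radians):
At the end, for the whole second after the job is handed in: The pot stands on its base on the bench (within 0.05 rad of upright, floor within 5 mm of the bench), one side flush with the front face of the rail (pot centre 40 to 51 mm in front of the face, i.e. at most 5 mm of gap, turned by at most 0.07 rad), within 75 mm of the rail's middle, at rest (angle between pot's own z axis and vertical below 0.05 rad and height (world z) of pot between -0.005 and 0.005 m and x of pot in the frame of rail between -0.051 and -0.04 m and y of pot in the frame of rail between -0.075 and 0.075 m and (angle between the x axis of pot and the x axis of rail, either way round below 0.07 rad or angle between the y axis of pot and the x axis of rail, either way round below 0.07 rad) and linear speed of pot below 0.02 m/s and angular speed of pot below 0.1 rad/s); the robot touches nothing.
It fails at once if the pot drops or tumbles instead of being let down gently (it turns faster than 3.2 rad/s) (angular speed of pot above 3.2 rad/s).
It fails at once if another thing on the bench is pushed more than 20 mm away (distance of any of oil_tin, wax_jar, brush, tape, sanding_block, screwdriver, cup from where it was at the start of the episode above 0.02 m).
It fails at once if the tin, jar or cup is tipped (more than 0.35 rad) (angle between any of oil_tin, wax_jar, cup's own z axis and vertical above 0.35 rad).
It also fails if it takes over 64 s, if anything falls off the work surface, if the arm or the gripper's body presses on something with over 40 N, if the wrist force passes 120 N, or if a joint passes its speed limit or range.

## Working session

There is one attempt and no reset: what is moved stays moved. The work goes in short steps, Python scripts to look and compute and a shell command to move; the robot and the scene stay as the last step left them, time stands still between calls to the robot, and variables do not carry over. Pictures are saved under pics/ and viewed, at most 10 in all, crops included, and the job is handed in when it is done.

```bash
mkdir -p pics; ls; cat > h.py <<'E'
import numpy as np, cv2
from workcell import get_obs,get_image,camera_params,close_job
def grab(n,save=None):
    p=camera_params(n); im,d=get_image(n)
    if save: cv2.imwrite('pics/'+save,im[:,:,::-1])
    K=np.array(p['camera_matrix']);E=np.array(p['extrinsics'])
    v,u=np.mgrid[0:400,0:640]
    P=np.stack([(u-K[0,2])/K[0,0]*d,(v-K[1,2])/K[1,1]*d,d,np.ones_like(d)],-1)@E.T
    P=P[...,:3]; P[d==0]=np.nan
    return im,d,P
E
python3 - <<'E'
from h import *
for n in ('scene','side'):
    im,d,P=grab(n,n+'0.png'); np.savez('/tmp/'+n+'0.npz',im=im,P=P)
    print(n,np.array(camera_params(n)['extrinsics']).round(2).tolist())
o=get_obs();print(o)
E
```

```text
pics
scene [[0.12, 0.63, -0.77, 1574.17], [0.99, -0.09, 0.08, -68.62], [-0.02, -0.77, -0.64, 946.13], [0.0, 0.0, 0.0, 1.0]]
side [[0.99, -0.11, 0.08, 389.65], [-0.14, -0.75, 0.65, -905.88], [-0.01, -0.66, -0.75, 1173.11], [0.0, 0.0, 0.0, 1.0]]
{'t': 0.1, 'qpos': array([-1.89975925e-02,  4.23759746e-01,  1.63060287e+00, -8.36457722e-06,
        1.08860102e+00, -1.90313311e-02]), 'qvel': array([-6.60518254e-04, -2.44563738e-03, -1.45248442e-03, -7.78213316e-04,
       -1.79818770e-03,  6.87363051e-05]), 'joint_torque': array([ 6.49496542e-04, -5.45618248e+01, -2.74323839e+01,  6.46709581e-02,
        1.88581715e-02,  1.54216096e-06]), 'ee_pos': array([6.24499962e+02, 3.44293302e-02, 2.21986556e+02]), 'orientation': array([-2.22070467e+00, -2.22078822e+00,  1.50146863e-03]), 'ft_force': array([ 0.529843  ,  0.04277445, -0.99987406]), 'moment': array([-0.0087352 ,  0.02302792,  0.01383311]), 'grasp_force': 0.0, 'width': 87.80083216353204}
```

View pics/scene0.png

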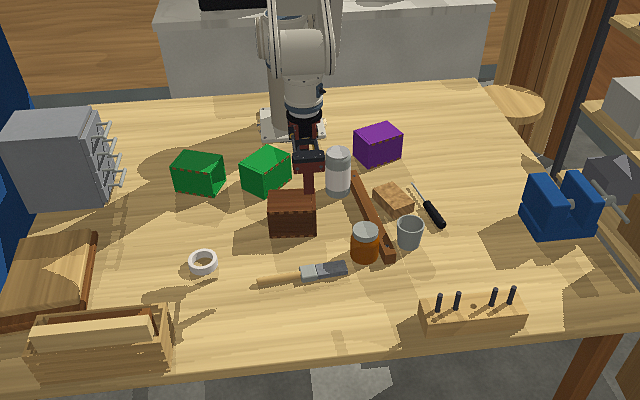

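View pics/side0.png

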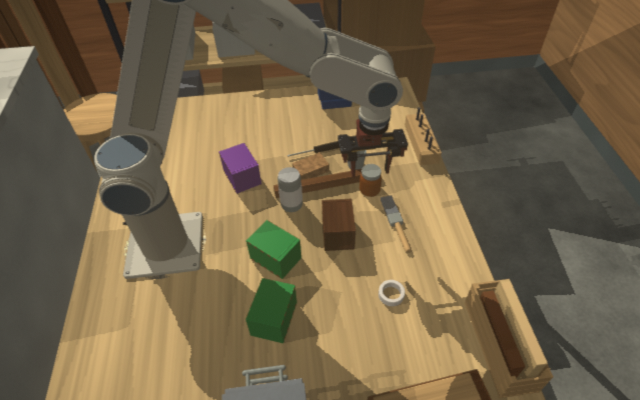

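The scene view shows the dark pot lying at (292,213), between the tin (338,170) and jar (365,242), with the rail behind running from (355,175) to (392,260). In the side view the pot is at (338,225) with its mouth facing down the image, which is away from the rail.

```bash
python3 - <<'E'
from h import *
def box(n,u0,u1,v0,v1,f):
    z=np.load(f'/tmp/{n}0.npz'); P=z['P'][v0:v1,u0:u1].reshape(-1,3); c=z['im'][v0:v1,u0:u1].reshape(-1,3).astype(int)
    return P[f(P,c)&np.isfinite(P[:,0])]
for n,b in (('scene',(262,322,185,242)),('side',(318,360,195,253))):
    z=np.load(f'/tmp/{n}0.npz')
    top=box(n,*b,lambda P,c:(P[:,2]>82)&(P[:,2]<102))
    top=top[(abs(top-np.median(top,0))<90).all(1)]
    r=cv2.minAreaRect(top[:,:2].astype(np.float32)); print(n,'pot top z',np.median(top[:,2]),len(top),r,cv2.boxPoints(r).round(1).tolist())
    al=box(n,*b,lambda P,c:(P[:,2]>8)&(P[:,2]<102)); al=al[(abs(al-np.median(al,0))<110).all(1)]
    print('  ext',np.percentile(al,[1,99],axis=0).round(1).tolist())
for n,b in (('scene',(345,400,165,265)),('side',(270,365,165,200))):
    p=box(n,*b,lambda P,c:(P[:,2]>31)&(P[:,2]<39)&(c[:,0]-c[:,2]>30)&(c[:,0]<190))
    r=cv2.minAreaRect(p[:,:2].astype(np.float32)); print(n,'rail',len(p),np.median(p[:,2]),r)
    q=p
    for _ in range(3):
        f=np.polyfit(q[:,0],q[:,1],1); e=q[:,1]-np.polyval(f,q[:,0]); q=q[abs(e)<20]
    print('  line',f,q.min(0).round(),q.max(0).round(),np.percentile(e,[2,98]).round(1))
for n,bs in (('scene',{'tin':(322,354,140,200),'jar':(347,382,218,266),'cup':(394,428,212,252)}),('side',{'tin':(274,304,165,212),'jar':(357,384,164,197)})):
    for k,b in bs.items():
        p=box(n,*b,lambda P,c:(P[:,2]>42)&(P[:,2]<150)); zt=np.percentile(p[:,2],97); t=p[p[:,2]>zt-12]
        print(n,k,zt.round(),cv2.minEnclosingCircle(t[:,:2].astype(np.float32)),np.median(t,0).round())
E
```

```text
scene pot top z 92.36880139508145 1168 ((530.3995971679688, -36.095916748046875), (124.85853576660156, 100.88036346435547), 83.63732147216797) [[473.3999938964844, -92.5999984741211], [573.5999755859375, -103.69999694824219], [587.4000244140625, 20.399999618530273], [487.20001220703125, 31.5]]
  ext [[484.1, -99.4, 9.3], [580.9, 23.2, 96.1]]
side pot top z 92.7469175466224 1065 ((530.1593017578125, -36.132774353027344), (132.1597137451172, 92.36650848388672), 85.50115203857422) [[478.8999938964844, -98.4000015258789], [571.0, -105.5999984741211], [581.4000244140625, 26.100000381469727], [489.29998779296875, 33.400001525878906]]
  ext [[481.6, -101.3, 8.2], [576.3, 25.8, 97.8]]
scene rail 1333 35.14037418025066 ((531.1853637695312, 189.6308135986328), (137.9132537841797, 356.28778076171875), 80.72545623779297)
  line [-3.22870766e-03  1.87537731e+02] [438. 166.  31.] [707. 206.  39.] [-14.   21.5]
side rail 590 35.059912108519484 ((498.44677734375, 182.26654052734375), (121.9130859375, 298.350341796875), 84.30431365966797)
  line [-4.12478399e-02  2.00917046e+02] [439. 160.  31.] [643. 202.  39.] [-14.5  22.8]
scene tin 142.0 ((399.0406799316406, 104.68266296386719), 35.640289306640625) [404. 104. 140.]
scene jar 93.0 ((664.3250732421875, 132.08432006835938), 33.840599060058594) [669. 133.  90.]
scene cup 71.0 ((637.0755615234375, 253.43142700195312), 37.21567916870117) [636. 255.  67.]
side tin 143.0 ((398.0505676269531, 103.07310485839844), 35.702518463134766) [399.  99. 140.]
side jar 95.0 ((663.8982543945312, 132.46067810058594), 33.32818603515625) [664. 131.  91.]
```

```bash
python3 - <<'E'
from h import *
A={n:np.load(f'/tmp/{n}0.npz')['P'].reshape(-1,3) for n in('scene','side')}
for n,P in A.items():
    P=P[np.isfinite(P[:,0])]
    t=P[(abs(P[:,2]-35)<3)&(P[:,0]>330)&(P[:,0]<720)&(P[:,1]>115)&(P[:,1]<215)]
    for lo in range(340,720,30):
        s=t[(t[:,0]>=lo)&(t[:,0]<lo+30),1]
        if len(s)>8: print(n,lo+15,len(s),np.percentile(s,[3,25,50,75,97]).round(1))
    # pot side edges: top points, per y-bin x range ; per x-bin y range
    t=P[(abs(P[:,2]-92)<5)&(P[:,0]>460)&(P[:,0]<610)&(P[:,1]>-115)&(P[:,1]<45)]
    mid=[]
    for lo in range(-95,25,15):
        s=t[(t[:,1]>=lo)&(t[:,1]<lo+15),0]
        if len(s)>8: print('  pot y',lo+7.5,len(s),np.percentile(s,[3,97]).round(1),end=';')
    print()
    for lo in range(485,580,15):
        s=t[(t[:,0]>=lo)&(t[:,0]<lo+15),1]
        if len(s)>8: print('  pot x',lo+7.5,len(s),np.percentile(s,[3,97]).round(1),end=';')
    print()
    q=P[(P[:,2]>8)&(P[:,2]<130)&(P[:,0]>300)&(P[:,0]<820)&(P[:,1]>-420)&(P[:,1]<150)]
    H=np.zeros((60,54),np.uint8); ix=((q[:,1]+420)/10).astype(int); iy=((q[:,0]-300)/10).astype(int)
    ok=(ix<60)&(iy<54)&(ix>=0); H[ix[ok],iy[ok]]=1
    k,l,st,c=cv2.connectedComponentsWithStats(H)
    for s in st[1:]:
        if s[4]>8: print('  blob x',300+s[0]*10,300+(s[0]+s[2])*10,'y',-420+s[1]*10,-420+(s[1]+s[3])*10)
E
```

```text
scene 355 30 [150.7 155.  158.8 162.6 168.4]
scene 385 51 [145.4 150.9 157.8 164.2 170.1]
scene 415 66 [124.8 148.1 158.4 167.1 173.8]
scene 445 94 [141.8 157.7 167.6 201.5 213.8]
scene 475 75 [153.1 161.2 170.1 178.6 213.9]
scene 505 74 [154.8 161.5 169.  176.6 184.6]
scene 535 75 [159.1 166.2 173.6 181.2 187.5]
scene 565 74 [161.4 168.8 176.4 183.6 190.1]
scene 595 43 [174.1 181.8 185.9 190.  194.3]
scene 625 64 [176.4 181.4 187.  192.3 198. ]
scene 655 89 [173.2 180.3 186.2 194.  200.3]
scene 685 130 [120.1 173.7 184.6 194.1 203.9]
scene 715 18 [127.8 180.8 189.2 195.5 202.2]
  pot y -87.5 144 [482.9 570.9];  pot y -72.5 136 [483. 573.];  pot y -57.5 142 [482.8 574.6];  pot y -42.5 140 [486.5 575.8];  pot y -27.5 139 [488.5 576.4];  pot y -12.5 139 [486.6 577.4];  pot y 2.5 110 [494.6 578.2];  pot y 17.5 100 [516.9 579.5];
  pot x 492.5 126 [-92.1  -1.6];  pot x 507.5 135 [-91.8  20.4];  pot x 522.5 184 [-94.   24.3];  pot x 537.5 175 [-93.4  23. ];  pot x 552.5 180 [-96.5  21.2];  pot x 567.5 207 [-97.1  19.9];  pot x 582.5 54 [-65.7  19.8];
  blob x 300 390 y -370 -210
  blob x 
[... 475 characters left out ...]
161.5 173.6 182.1 190.3 199.6]
  pot y -87.5 136 [482.9 570.2];  pot y -72.5 117 [484.3 570.7];  pot y -57.5 123 [487.1 572.1];  pot y -42.5 122 [486.5 572.8];  pot y -27.5 115 [487.1 575. ];  pot y -12.5 111 [489.8 576. ];  pot y 2.5 111 [489.6 575.3];  pot y 17.5 104 [490.8 577.1];
  pot x 492.5 159 [-94.5  24.7];  pot x 507.5 161 [-96.   23.2];  pot x 522.5 166 [-96.4  23.2];  pot x 537.5 166 [-98.3  23. ];  pot x 552.5 164 [-98.9  22.4];  pot x 567.5 157 [-99.5  18.7];  pot x 582.5 19 [-46.   17.8];
  blob x 300 390 y -370 -220
  blob x 590 710 y -320 -230
  blob x 300 410 y -180 -20
  blob x 680 740 y -160 90
  blob x 470 590 y -110 40
  blob x 350 440 y 50 120
  blob x 620 700 y 90 150
```

```bash
python3 -m creep '{"delta_pos":[[-0.016,-0.0061,0.0075],[-0.016,-0.0061,0.0075],[-0.016,-0.0061,0.0075],[-0.016,-0.0061,0.0075],[-0.016,-0.0061,0.0075],[-0.016,-0.0061,0.0075],[-0.016,-0.0061,0.0075],[-0.016,-0.0061,0.0075],[0,0,0],[0,0,0],[0,0,0],[0,0,0],[0,0,0],[0,0,0],[0,0,0],[0,0,0],[0,0,0],[0,0,0],[0,0,0],[0,0,0]],"twist":[[0,0,3.8],[0,0,0],[0,0,0],[0,0,0],[0,0,0],[0,0,0],[0,0,0],[0,0,0],[0,5,0],[0,5,0],[0,5,0],[0,5,0],[0,5,0],[0,5,0],[0,5,0],[0,5,0],[0,5,0],[0,5,0],[0,0,0],[0,0,0]]}' 0.6
cat >> h.py <<'E'
from scipy.spatial.transform import Rotation as Ro
def pose():
    o=get_obs(); R=Ro.from_rotvec(o['orientation']).as_matrix(); return np.array(o['ee_pos']),R,o
def to(target):
    p,R,o=pose(); return (R.T@(np.array(target)-p)).round(1)
E
python3 - <<'E'
from h import *
p,R,o=pose(); print(p,R.round(3).tolist(),o['qpos'].round(2),o['width'],o['ft_force'])
print(to([567.1,-124.6,72]),to([570.7,-71.1,27]))
im,d,P=grab('wrist','w1.png')
E
```

```text
t: 1.77
ee_pos: [568.3, -125.4, 161.2]
orientation: [-1.769, -1.651, -0.821]
ft_force: [-0.2, 0.1, -0.2]
width: 53.1
grasp_force: 0.0
[ 568.31516851 -125.41236187  161.21562291] [[0.045, 0.998, 0.05], [0.642, -0.068, 0.764], [0.765, -0.003, -0.644]] [-0.6   0.69  1.63  0.73  1.42 -0.87] 53.09652658603348 [-0.18727307  0.10793279 -0.16367133]
[-67.8  -1.   58. ] [-67.8  -1.  128. ]
```

View pics/w1.png

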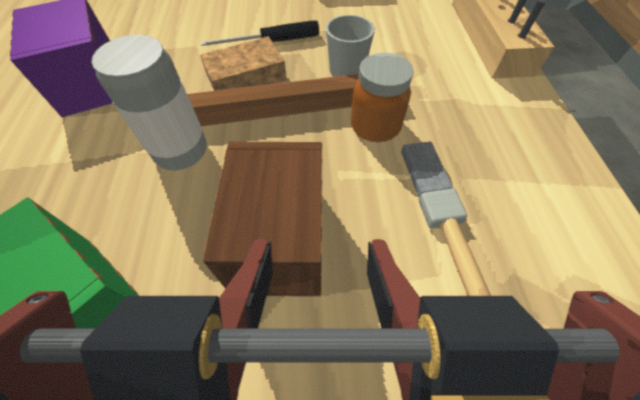

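The wrist view shows the pot's top face over u 210–322 and v 142–295. The fingers at (260,270) and (380,270) straddle its right wall, and the rail runs behind it at v≈100. I'll refine the pot and rail from this depth image, then descend.

```bash
cat >> h.py <<'E'
def cross(P,zc,tol,x0,x1,y0,y1):
    P=P.reshape(-1,3); P=P[np.isfinite(P[:,0])]
    return P[(abs(P[:,2]-zc)<tol)&(P[:,0]>x0)&(P[:,0]<x1)&(P[:,1]>y0)&(P[:,1]<y1)]
E
python3 - <<'E'
from h import *
im,d,P=grab('wrist')
t=cross(P,92,5,460,610,-115,45)
print('pot z',np.median(t[:,2]),cv2.minAreaRect(t[:,:2].astype(np.float32)))
def edge(t,i,lo,hi,st,q):
    xs=[];ys=[]
    for a in range(lo,hi,st):
        s=t[(t[:,i]>=a)&(t[:,i]<a+st),1-i]
        if len(s)>15: xs.append(a+st/2); ys.append(np.percentile(s,q))
    print(i,q,np.polyfit(xs,ys,1).round(4),np.round(ys,1))
edge(t,1,-90,15,10,98.5);edge(t,1,-90,15,10,1.5);edge(t,0,492,570,8,98.5);edge(t,0,492,570,8,1.5)
t=cross(P,35,4,440,630,130,215); print(np.median(t[:,2])); edge(t,0,440,630,12,2); 
edge(cross(P,35,4,480,590,130,215),0,480,590,10,98)
t=cross(P,18,8,440,630,130,215); edge(t,0,440,630,12,50)
E
```

```text
pot z 92.58207844725246 ((531.1482543945312, -35.683876037597656), (126.25633239746094, 92.64557647705078), 85.6543960571289)
1 98.5 [7.270000e-02 5.788076e+02] [572.8 572.9 574.1 574.9 575.7 576.2 577.1 577.7 578.4 579.1 579.9]
1 1.5 [8.000000e-02 4.893192e+02] [482.2 483.3 484.4 484.8 486.1 486.4 487.5 488.1 488.8 489.9 490.3]
0 98.5 [-0.0846 68.5069] [26.2 25.7 25.6 25.4 23.9 22.8 21.9 21.9 21.  20.7]
0 1.5 [ -0.1311 -24.8205] [ -95.6  -96.1  -96.3  -81.4  -76.8  -98.5  -99.3  -99.9 -100.4 -101.1]
35.28615680874083
0 2 [ 0.1089 99.4151] [148.  149.3 151.1 151.7 153.  154.4 155.6 157.3 158.4 159.4 161.1 162.2
 163.7 165.1 166.5 167.5]
0 98 [-4.780000e-02  2.150626e+02] [214.6 181.6 183.6 185.2 184.3 187.4 187.8 187.9 190.1 190.9 191. ]
0 50 [  0.1054 102.1771] [149.1 150.5 152.2 153.5 153.8 155.2 156.5 157.8 159.1 160.5 161.7 163.2
 164.4 165.8 167.  168.3]
```

```bash
python3 -m creep '{"delta_pos":[[-0.017,0,0.0145],[-0.017,0,0.0145],[-0.017,0,0.0145],[-0.017,0,0.0145],[0,0,0],[0,0,0]],"twist":[[0,0,0],[0,0,0],[0,0,0],[0,0,0],[0,0,0],[0,0,0]]}'
```

```text
t: 2.37
ee_pos: [568.8, -123.2, 73.7]
orientation: [-1.766, -1.654, -0.822]
ft_force: [-0.5, -0.5, 1.3]
width: 52.6
grasp_force: 0.0
```

```bash
python3 -m creep '{"delta_pos":[[-0.0011,-0.0011,0.010],[-0.0011,-0.0011,0.010],[0,0,0.010],[0,0,0.010],[0,0,0.010],[0,0,0.010],[0,0,0.010],[0,0,0],[0,0,0]],"twist":[[0,0,0],[0,0,0],[0,0,0],[0,0,0],[0,0,0],[0,0,0],[0,0,0],[0,0,0],[0,0,0]]}'
python3 - <<'E'
from h import *
grab('wrist','w2.png')
E
```

```text
t: 3.12
ee_pos: [569.8, -71.2, 26.1]
orientation: [-1.765, -1.653, -0.823]
ft_force: [0.5, -0.1, 0.4]
width: 52.7
grasp_force: 0.0
```

View pics/w2.png

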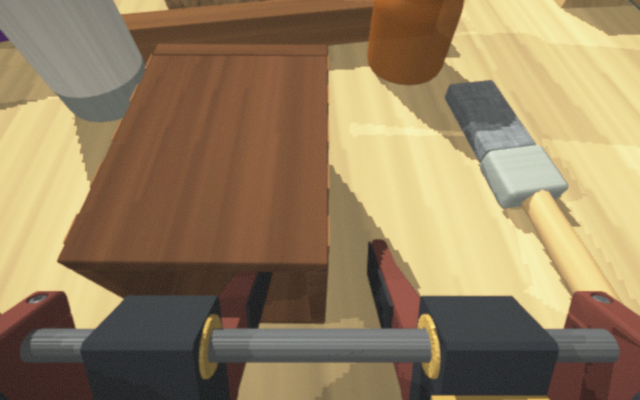

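The left finger (250,290) is inside the mouth and the right one (380,270) is outside, with the pot's right wall at u≈328 between them. Closing now.

```bash
python3 -m creep '{"delta_pos":[[0,0,0],[0,0,0],[0,0,0],[0,0,0],[0,0,0],[0,0,0],[0,0,0],[0,0,0]],"twist":[[0,0,0],[0,0,0],[0,0,0],[0,0,0],[0,0,0],[0,0,0],[0,0,0],[0,0,0]]}' 0
python3 - <<'E'
from h import *
im,d,P=grab('wrist')
t=cross(P,92,5,460,610,-115,45)
r=cv2.minAreaRect(t[:,:2].astype(np.float32)); print(r)
p,R,o=pose(); th=np.deg2rad(90-r[2]); a=np.array([np.sin(th),np.cos(th),0]); piv=np.r_[np.array(r[0]),0]+62.5*a
q=R.T@(piv-p); print(p,q)
for dg in (2,3): 
    D=np.deg2rad(dg); M=Ro.from_rotvec([0,-D,0]).as_matrix(); print(dg,(q-M@q).round(3))
E
```

```text
t: 3.83
ee_pos: [570.1, -71.9, 26.7]
orientation: [-1.766, -1.653, -0.824]
ft_force: [-1.3, -0.2, 1.3]
width: 7.9
grasp_force: 30.0
((530.7023315429688, -44.782981872558594), (144.32691955566406, 93.383056640625), 86.20825958251953)
[570.04864244 -71.90072293  26.68016793] [ 35.43668956 -41.0524194   83.77097445]
2 [ 2.945  0.    -1.186]
3 [ 4.433 -0.    -1.74 ]
```

```bash
python3 -m creep '{"delta_pos":[[0.0032,0,-0.0014],[0.0032,0,-0.0014],[0.0032,0,-0.0014],[0.0032,0,-0.0014],[0.0032,0,-0.0014],[0.0032,0,-0.0014],[0.0032,0,-0.0014],[0.0032,0,-0.0014],[0.0032,0,-0.0014],[0.0032,0,-0.0014],[0.0032,0,-0.0014],[0.0032,0,-0.0014],[0.0032,0,-0.0014],[0.0032,0,-0.0014],[0.0032,0,-0.0014],[0,0,0],[0,0,0]],"twist":[[0,-2,0],[0,-2,0],[0,-2,0],[0,-2,0],[0,-2,0],[0,-2,0],[0,-2,0],[0,-2,0],[0,-2,0],[0,-2,0],[0,-2,0],[0,-2,0],[0,-2,0],[0,-2,0],[0,-2,0],[0,0,0],[0,0,0]]}' 0
python3 - <<'E'
from h import *
im,d,P=grab('side','s1.png'); im,d,P=grab('wrist','w3.png')
p,R,o=pose(); print(o['moment'])
a=cv2.imread('pics/s1.png')[130:290,220:460]; b=cv2.imread('pics/w3.png')
cv2.imwrite('pics/c1.png',np.hstack([cv2.resize(a,(440,293)),cv2.resize(b,(360,293))]))
E
```

```text
t: 5.3
ee_pos: [571.7, -45.3, 71.2]
orientation: [-2.101, -1.969, -0.371]
ft_force: [0.2, 0.1, -5.0]
width: 7.7
grasp_force: 30.0
[-0.29347338 -0.11298609 -0.01935919]
```

View pics/c1.png

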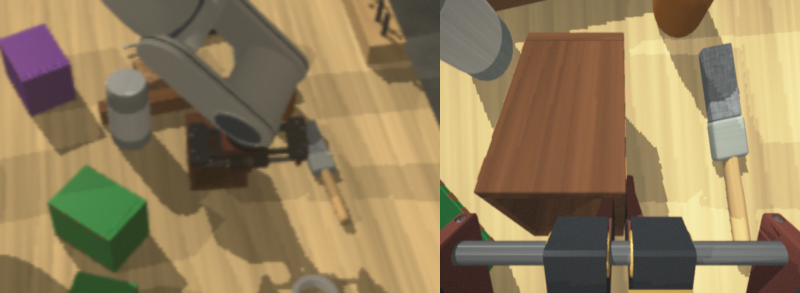

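The left half (side view) shows the gripper holding the pot partly tipped. In the right half (wrist view) the wall at crop u≈620 stays between the fingers. I'll measure the pot's tilt and its lowest edge from the wrist depth.

```bash
cat >> h.py <<'E'
def tilt(name='wrist',save=None):
    im,d,P=grab(name,save); p,R,o=pose()
    c=im.astype(int); m=(c[...,0]>c[...,2]+15)&(c[...,0]<150)&np.isfinite(P[...,0])&(P[...,2]>15)
    T=(P-p)@R  # tool frame
    m&=(T[...,1]>-90)&(T[...,1]<6)&(P[...,1]<150)
    q=P[m]; rng=np.random.default_rng(0); best=None
    for _ in range(300):
        s=q[rng.choice(len(q),3,False)]; n=np.cross(s[1]-s[0],s[2]-s[0]); L=np.linalg.norm(n)
        if L<500: continue
        n/=L; n*=np.sign(n[1]+n[2]+1e-9); k=abs((q-s[0])@n)<1.5
        if best is None or k.sum()>best.sum(): best=k
    f=q[best]; ce=f.mean(0); n=np.linalg.svd(f-ce,full_matrices=False)[2][2]; n*=np.sign(n[1]+n[2])
    print('face pts',best.sum(),'normal',n.round(3),'pot tip deg',np.rad2deg(np.arctan2(n[1],n[2])).round(1),'yaw of n deg',np.rad2deg(np.arctan2(-n[0],n[1])).round(1))
    print('face lo/hi',np.percentile(f,[1,99],axis=0).round(1).tolist(),'tool tilt',np.rad2deg(np.arctan2(R[1,2],-R[2,2])).round(1))
    return f,n
E
python3 - <<'E'
from h import *
f,n=tilt()
# bottom-edge of face: extreme along in-face direction (toward base)
t=np.cross([1,0,0],n); s=f@t; 
for q in (s.min(),s.max()):
    k=abs(s-q)<3; print('end',f[k].mean(0).round(1), 'inner lower corner',(f[k].mean(0)-92*n).round(1))
E
```

```text
face pts 48518 normal [0.034 0.497 0.867] pot tip deg 29.8 yaw of n deg -3.9
face lo/hi [[488.9, -37.7, 82.3], [579.5, 69.2, 142.8]] tool tilt 20.0
end [506.8  72.9  81.1] inner lower corner [503.7  27.3   1.3]
end [499.3 -66.5 161.1] inner lower corner [ 496.2 -112.2   81.4]
```

```bash
python3 -m creep '{"delta_pos":[[0.0032,0,-0.0014],[0.0032,0,-0.0014],[0.0032,0,-0.0014],[0.0032,0,-0.0014],[0.0032,0,-0.0014],[0.0032,0,-0.0014],[0.0032,0,-0.0014],[0.0032,0,-0.0014],[0.0032,0,-0.0014],[0.0032,0,-0.0014],[0.0032,0,-0.0014],[0.0032,0,-0.0014],[0.0032,0,-0.0014],[0.0032,0,-0.0014],[0.0032,0,-0.0014],[0.0032,0,-0.0014],[0.0032,0,-0.0014],[0.0032,0,-0.0014],[0,0,0],[0,0,0]],"twist":[[0,-2,0],[0,-2,0],[0,-2,0],[0,-2,0],[0,-2,0],[0,-2,0],[0,-2,0],[0,-2,0],[0,-2,0],[0,-2,0],[0,-2,0],[0,-2,0],[0,-2,0],[0,-2,0],[0,-2,0],[0,-2,0],[0,-2,0],[0,-2,0],[0,0,0],[0,0,0]]}' 0
python3 - <<'E'
from h import *
f,n=tilt()
t=np.cross([1,0,0],n); s=f@t; 
for q in (s.min(),s.max()):
    k=abs(s-q)<3; print('end',f[k].mean(0).round(1), 'inner lower corner',(f[k].mean(0)-92*n).round(1))
print(get_obs()['qpos'].round(2),get_obs()['moment'])
E
```

```text
t: 7.12
ee_pos: [575.4, 9.3, 98.6]
orientation: [2.144, 2.007, -0.302]
ft_force: [0.6, -0.4, -2.4]
width: 7.8
grasp_force: 30.0
face pts 48696 normal [0.061 0.911 0.409] pot tip deg 65.8 yaw of n deg -3.9
face lo/hi [[494.5, 57.1, 41.9], [584.0, 109.5, 152.4]] tool tilt -15.9
end [528.7 110.4  40.2] inner lower corner [523.1  26.6   2.6]
end [506.4  46.1 186.9] inner lower corner [500.8 -37.6 149.3]
[ 0.14  0.55  1.79 -0.35  0.89  0.44] [ 0.30244047 -0.15727432 -0.02481027]
```

```bash
python3 -m creep '{"delta_pos":[[0.0032,0,-0.0014],[0.0032,0,-0.0014],[0.0032,0,-0.0014],[0.0032,0,-0.0014],[0.0032,0,-0.0014],[0.0032,0,-0.0014],[0.0032,0,-0.0014],[0.0032,0,-0.0014],[0.0032,0,-0.0014],[0.0032,0,-0.0014],[0.0032,0,-0.0014],[0,0,0],[0,0,0]],"twist":[[0,-2,0],[0,-2,0],[0,-2,0],[0,-2,0],[0,-2,0],[0,-2,0],[0,-2,0],[0,-2,0],[0,-2,0],[0,-2,0],[0,-2,0],[0,0,0],[0,0,0]]}' 0
python3 - <<'E'
from h import *
f,n=tilt()
t=np.cross([1,0,0],n); s=f@t; 
for q in (s.min(),s.max()):
    k=abs(s-q)<3; print('end',f[k].mean(0).round(1), 'inner lower corner',(f[k].mean(0)-92*n).round(1))
print(get_obs()['qpos'].round(2),get_obs()['moment'])
grab('wrist','w4.png')
E
```

```text
t: 8.25
ee_pos: [577.9, 47.1, 97.1]
orientation: [1.908, 1.786, -0.657]
ft_force: [-0.6, -0.7, -2.1]
width: 7.9
grasp_force: 30.0
face pts 46756 normal [0.067 0.997 0.035] pot tip deg 88.0 yaw of n deg -3.9
face lo/hi [[497.1, 110.8, 17.3], [586.7, 119.9, 129.1]] tool tilt -37.8
end [541.6 117.6  16.5] inner lower corner [535.4  25.9  13.3]
end [511.  114.4 166.8] inner lower corner [504.8  22.7 163.6]
[ 0.36  0.69  1.69 -0.65  1.16  0.82] [ 0.35314528 -0.15030847  0.04674238]
```

View pics/w4.png

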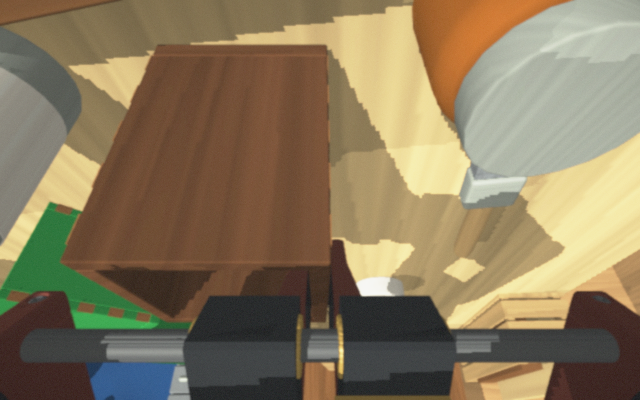

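The wrist view shows the pot almost upright: its rail-side face spans u 75–328 and v 45–262, and the jar is clear at (560,90). Next come the last 2°, then a 10° turn about the vertical to line it up with the rail.

```bash
python3 -m creep '{"delta_pos":[[0.0016,0,-0.0007],[0.0016,0,-0.0007],[0,0,0],[0,0,0],[0,0,0],[0,0,0],[0,0,0],[0,0,0],[0,0,0],[0,0,0]],"twist":[[0,-1,0],[0,-1,0],[0,0,0],[-1.6,0,-1.92],[-1.6,0,-1.92],[-1.6,0,-1.92],[-1.6,0,-1.92],[0,0,0],[0,0,0],[0,0,0]]}' 0
python3 - <<'E'
from h import *
f,n=tilt()
p,R,o=pose(); print(R[2].round(3),o['moment'])
h=np.array([n[1],-n[0],0]);h/=np.linalg.norm(h)
s=f@h; c=f.mean(0); mid=(np.percentile(s,0.5)+np.percentile(s,99.5))/2; c=c+(mid-c@h)*h; print('face mid',c,'width',np.percentile(s,99.5)-np.percentile(s,.5))
print('centre',c-46*n,'gap',157.8+.107*(c[0]-531)-c[1])
print('per 10mm world y, -x, down in tool:',(R.T@[-.0,10,0]).round(2),(R.T@[-10,0,0]).round(2),(R.T@[0,0,-10]).round(2))
E
```

```text
t: 9.18
ee_pos: [578.2, 50.9, 96.5]
orientation: [1.705, 1.9, -0.621]
ft_force: [0.4, 0.4, -5.0]
width: 8.0
grasp_force: 30.0
face pts 46177 normal [-0.107  0.994  0.   ] pot tip deg 90.0 yaw of n deg 6.1
face lo/hi [[486.3, 105.9, 17.2], [575.5, 116.2, 126.2]] tool tilt -39.8
[-0.642 -0.    -0.766] [ 0.77504724 -0.15642742  0.00239428]
face mid [530.84826571 111.10837869  83.17883796] width 90.77968340361701
centre [535.77032271  65.37247047  83.17149077] gap 46.675385736310545
per 10mm world y, -x, down in tool: [ 7.62  1.08 -6.39] [ 0.83 -9.94 -0.69] [6.42 0.   7.66]
```

```bash
python3 -m creep '{"delta_pos":[[0.0042,0,-0.0035],[0.0042,0,-0.0035],[0.0042,0,-0.0035],[0.0042,0,-0.0035],[0.0042,0,-0.0035],[0.0042,0,-0.0035],[0.0042,0,-0.0035],[0.0042,0,-0.0035],[0,0,0],[0,0,0]],"twist":[[0,0,0],[0,0,0],[0,0,0],[0,0,0],[0,0,0],[0,0,0],[0,0,0],[0,0,0],[0,0,0],[0,0,0]]}' 0
python3 - <<'E'
from h import *
print(get_obs()['moment'])
f,n=tilt(save='w5.png')
h=np.array([n[1],-n[0],0]);s=f@h; c=f.mean(0); c=c+((np.percentile(s,0.5)+np.percentile(s,99.5))/2-c@h)*h
print('centre',c-46*n,'gap',157.8+.107*(c[0]-531)-c[1],'top',np.percentile(f[:,2],99.9))
a=f[:,2]; print(np.histogram(a,12))
E
```

```text
t: 10.07
ee_pos: [573.7, 94.7, 96.4]
orientation: [1.704, 1.901, -0.621]
ft_force: [-0.3, -0.3, -5.0]
width: 8.3
grasp_force: 30.0
[ 0.77199388 -0.09649011 -0.02684275]
face pts 3255 normal [-0.976 -0.12   0.179] pot tip deg -33.8 yaw of n deg 97.0
face lo/hi [[481.3, 66.7, 83.0], [499.2, 149.9, 164.9]] tool tilt -39.8
centre [539.91944365 114.48630361 122.06362562] gap 44.97855961315469 top 165.14178092945622
(array([  13,   46,   45,   31,   93,  693, 1350,   37,    0,    0,   99,
        848]), array([ 71.17713596,  79.00919304,  86.84125013,  94.67330722,
       102.5053643 , 110.33742139, 118.16947847, 126.00153556,
       133.83359265, 141.66564973, 149.49770682, 157.3297639 ,
       165.16182099]))
```

View pics/w5.png

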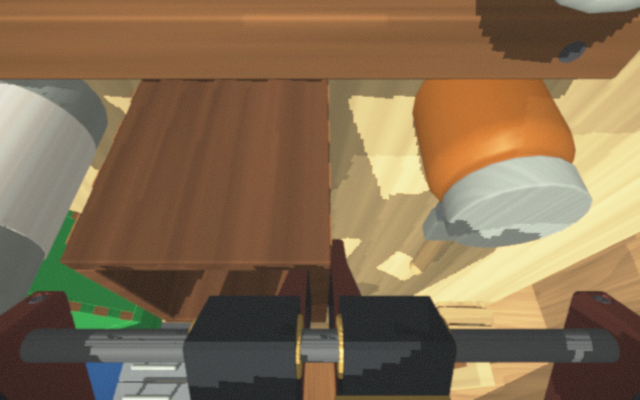

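The wrist view shows the pot's rail-side face (u 75–328) reaching the rail edge at v≈78, parallel to it. The tin and jar are both clear. Next I'll lower it gently.

```bash
python3 -m creep '{"delta_pos":[[0.0003,0,0.0004],[0.0003,0,0.0004],[0.0003,0,0.0004],[0,0,0],[0,0,0]],"twist":[[0,0,0],[0,0,0],[0,0,0],[0,0,0],[0,0,0]]}' 0
sed -i 's/P\[...,1\]<150)/P[...,1]<172)\&~((P[...,2]<40)\&(P[...,1]>147))/' h.py
python3 - <<'E'
from h import *
f,n=tilt()
h=np.array([n[1],-n[0],0]);s=f@h; c=f.mean(0); c=c+((np.percentile(s,0.5)+np.percentile(s,99.5))/2-c@h)*h
print('centre',c-46*n,'gap',157.8+.107*(c[0]-531)-c[1],'top',np.percentile(f[:,2],[98,99.5]))
E
```

```text
t: 10.53
ee_pos: [573.8, 94.2, 96.3]
orientation: [1.705, 1.899, -0.621]
ft_force: [-3.9, 3.6, 6.7]
width: 7.5
grasp_force: 30.0
face pts 40160 normal [-0.108  0.994  0.001] pot tip deg 89.9 yaw of n deg 6.2
face lo/hi [[481.8, 149.2, 41.4], [571.0, 159.6, 126.1]] tool tilt -39.9
centre [531.27815523 108.67074371  91.02773093] gap 2.8965301286793874 top [125.71954117 158.46657353]
```

```bash
python3 -m creep '{"delta_pos":[[0.0007,0,-0.0006],[0.0007,0,-0.0006],[0.0007,0,-0.0006],[0.0005,0,-0.0004],[0,0,0],[0,0,0]],"twist":[[0,0,0],[0,0,0],[0,0,0],[0,0,0],[0,0,0],[0,0,0]]}' 0
```

```text
t: 11.08
ee_pos: [573.7, 96.1, 96.5]
orientation: [1.703, 1.897, -0.623]
ft_force: [0.6, -5.2, 6.9]
width: 7.7
grasp_force: 30.0
```

```bash
python3 -m creep '{"delta_pos":[[0.0006,0,-0.0005],[0.0006,0,-0.0005],[0.0004,0,-0.0003],[0,0,0],[0,0,0]],"twist":[[0,0,0],[0,0,0],[0,0,0],[0,0,0],[0,0,0]]}' 0
python3 - <<'E'
from h import *
f,n=tilt()
h=np.array([n[1],-n[0],0]);s=f@h; c=f.mean(0); c=c+((np.percentile(s,0.5)+np.percentile(s,99.5))/2-c@h)*h
print('centre',c-46*n,'gap',157.8+.107*(c[0]-531)-c[1])
E
```

```text
t: 11.5
ee_pos: [573.6, 97.9, 96.5]
orientation: [1.703, 1.897, -0.624]
ft_force: [0.3, -5.1, 5.9]
width: 7.8
grasp_force: 30.0
face pts 40033 normal [-0.109  0.994 -0.005] pot tip deg 90.3 yaw of n deg 6.2
face lo/hi [[481.6, 152.6, 41.5], [570.8, 163.2, 126.0]] tool tilt -40.1
centre [531.10751318 112.216648    91.36699216] gap -0.6670858326642417
```

```bash
python3 -m creep '{"delta_pos":[[0.0006,0,-0.0005],[0.0006,0,-0.0005],[0,0,0],[0,0,0]],"twist":[[0,0,0],[0,0,0],[0,0,0],[0,0,0]]}' 0
```

```text
t: 11.88
ee_pos: [573.6, 98.4, 96.7]
orientation: [1.701, 1.896, -0.626]
ft_force: [3.0, -10.9, 4.6]
width: 7.7
grasp_force: 30.0
```

```bash
python3 -m creep '{"delta_pos":[[0,0,0],[0,0,0],[0,0,0],[0,0,0],[0,0,0],[0,0,0]],"twist":[[0,0,0],[0,0,0],[0,0,0],[0,0,0],[0,0,0],[0,0,0]]}' 0.27
python3 - <<'E'
from h import *
f,n=tilt(save='w6.png')
h=np.array([n[1],-n[0],0]);s=f@h; c=f.mean(0); c=c+((np.percentile(s,0.5)+np.percentile(s,99.5))/2-c@h)*h
print('centre',c-46*n,'gap',157.8+.107*(c[0]-531)-c[1])
E
```

```text
t: 12.38
ee_pos: [572.8, 101.4, 94.8]
orientation: [1.704, 1.9, -0.621]
ft_force: [0.2, -0.1, 0.7]
width: 23.9
grasp_force: 0.0
face pts 39073 normal [-0.11   0.994  0.001] pot tip deg 90.0 yaw of n deg 6.3
face lo/hi [[481.6, 152.0, 41.4], [570.7, 162.7, 126.0]] tool tilt -39.8
centre [531.16211833 111.69169492  90.97168087] gap -0.13653724649304877
```

View pics/w6.png

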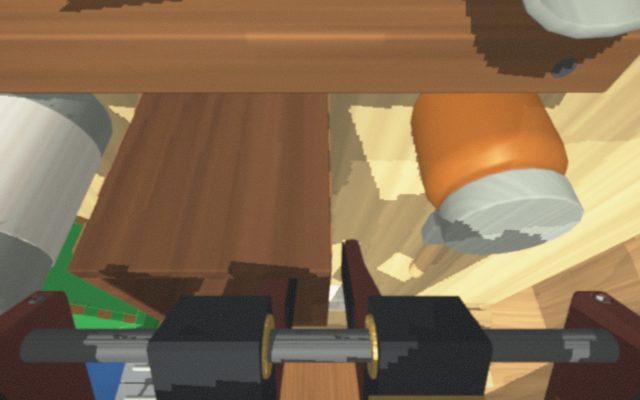

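The pot stands against the rail (edge at v≈92), and the fingers at (285,290) and (355,270) are clear of its wall at u≈325. Now I'll withdraw along the tool axis.

```bash
python3 -m creep '{"delta_pos":[[0,0,-0.008],[0,0,-0.012],[0,0,-0.012],[0,0,-0.012],[0,0,-0.012],[0,0,-0.012],[0,0,-0.012],[0,0,-0.012],[0,0,-0.012],[0,0,-0.012],[0,0,0],[0,0,0]],"twist":[[0,0,0],[0,0,0],[0,0,0],[0,0,0],[0,0,0],[0,0,0],[0,0,0],[0,0,0],[0,0,0],[0,0,0],[0,0,0],[0,0,0]]}'
python3 - <<'E'
from h import *
im,d,P=grab('wrist','w7.png')
t=cross(P,125,4,470,600,55,172); print(len(t),np.median(t[:,2])); r=cv2.minAreaRect(t[:,:2].astype(np.float32)); print(r)
c=r[0]; print('perp dist of centre to rail face',(157.8+.107*(c[0]-531)-c[1])*.994)
E
```

```text
t: 13.43
ee_pos: [565.1, 175.9, 184.2]
orientation: [1.704, 1.9, -0.619]
ft_force: [0.5, 0.0, -0.4]
width: 23.5
grasp_force: 0.0
3434 125.62505604448175
((531.2552490234375, 112.77792358398438), (91.78984069824219, 93.6385726928711), 6.418716907501221)
perp dist of centre to rail face 44.7790917331543
```

View pics/w7.png

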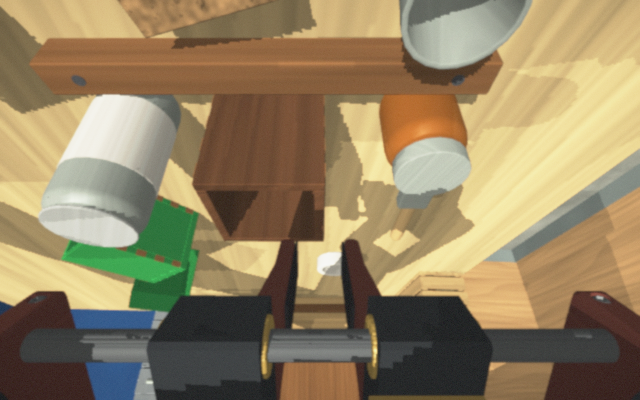

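The pot stands upright and flush with the rail (edge at v≈94, u 212–325), between the tin (110,170) and the jar (428,140). The gripper is clear, so I'm handing the job in.

```bash
python3 -c "
from workcell import close_job
print(close_job())"
```

```text
the job is handed in; nothing more can be done
None
```

The pot was tipped up gently and now stands upright and flush against the rail between the tin and the jar, the gripper is clear of it, and the job was handed in at about 13.5 s (no verdict was returned).

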